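# Slide the plaque up the burning board under the work light

### The job

Push the wooden plaque up the sloping board, under the work light, until its upper edge rests flush against the dark stop bar at the top, and leave it lying there. Keep the plaque flat on the board all the way (slide it, do not lift it), keep the arm off the light, and leave the other things on and around the board where they are.

Things in the scene. Friction and masses are not known exactly. Their poses are not given: they have to be found in the camera images.
- board: Fixed wooden board, 360 mm long, 340 wide, sloping up 10 degrees to the robot's left. Origin: centre of its upper face; x uphill along the face, y across it, z out of the face (the frame itself is tilted). Face spans x -180 to +180 mm. A dark stop bar, 300 mm wide and 30 high, crosses the top; the plaque stops on its face at x = +150 mm. Friction holds the plaque where it is left.
- lamp: Work light fixed on the board; origin and axes as board. Two white tubes, 25 mm thick, run along y at x = 26 and 111 mm, centres 135 mm above the face, between end plates and posts at y = +-188 mm (x 6 to 131). When the plaque is home its lower edge (x = 20 mm) is below the front tube: a gripper pointing straight down hits it first, one leaning back downhill by 30 to 45 degrees passes.
- plaque: Loose wooden plaque with burnt dark border, 130 (x) x 120 (y) x 24 mm thick, about 0.24 kg. Origin: centre of its underside; z out of its upper face, x towards its upper edge (the one to go against the stop bar). It starts on the lower half of the board, turned up to 20 degrees either way. Home, its origin is at x = +85 mm in the board's frame.
- upper_left (a point): Corner of the underside at the upper edge: x = +65, y = +60, z = 0 mm in the plaque's frame.
- upper_right (a point): Corner of the underside at the upper edge: x = +65, y = -60, z = 0 mm in the plaque's frame.
- sanding_block: Loose cork sanding block 60 x 34 x 22 mm lying on the board near its +y side edge (towards the robot); origin under its centre. Leave alone.
- tip_case: Loose blue plastic case 55 x 34 x 14 mm lying on the board near its -y side edge (away from the robot); origin under its centre. Leave alone.
- phone: Loose black phone 150 x 74 x 9 mm on the bench near the robot, to the left; origin under its centre. Leave alone.
- sample_tile: Loose plywood tile 120 x 100 x 6 mm with burnt lines, on the bench near the robot, to the right; origin under its centre. Leave alone.
- pencil_pot: Loose blue pot 72 mm across and 95 mm high with pencils up to 170 mm high, on the bench to the left; origin under its centre. Leave alone.
- spare_blanks: Loose stack (one piece) of three wooden blanks, about 140 x 130 x 66 mm, on the bench to the right; origin under its centre. Leave alone.
There are look-alikes about, which are no part of the job. There is more than one size of the plaque; the one meant has the size given above.

How it is judged:
By the outcome, as a careful person would: the job done as asked, in the order asked, and still so for the second after the job is handed in, with the robot touching nothing.
It also fails if it takes over 32 s, if anything falls off the work surface, if the arm or the gripper's body presses on something with over 40 N, if the wrist force passes 120 N, or if a joint passes its speed limit or range.

### The arm

A 6-joint arm with a two-finger parallel gripper is mounted at the origin on the work surface. World frame = base frame: x ahead of the robot, y to its left, z up, the work surface at z = 0. Lengths are in m, angles in rad, forces in N, time in s.
With the tool pointing down it reaches from about 0.3 to 0.825 m from the base axis. Payload 5.4 kg.
Tool frame: the origin (TCP) lies at the very end of the fingers, on their centre line; the grasp point (between the pads) lies 19 mm behind it; z points along the fingers, y is the line along which they close (so a half turn about z gives the same grasp; the last joint's range is limited). The gripper opens to 92 mm and grips with 3 to 60 N. Pads are 20 mm wide; open, the fingers measure 128 mm over their backs; the gripper's body (75 mm by 189 mm) begins 69 mm behind the grasp point.
Start: joints at [-1.36, 0.158, 1.597, -0, 1.386, -0.21], TCP at [0.235, -0.525, 0.215] pointing down, gripper open.
Joint ranges: [-2.91, 2.91], [-0.94, 2.29], [0.18, 2.7], [-1.29, 4.43], [0.17, 2.64], [-3, 3]. Speed limits (rad/s): [2.57, 2.57, 3.14, 3.14, 3.14, 3.14].

### API

Orientations are given as a unit quaternion [w, x, y, z].
In Python, from rig import * gives the robot as it stands.
- The arm moves only by the tool jog_arm, never from a script. Its argument "targets" is a list of rows, each a list of 7 numbers: the gripper's target within -1 to 1 (shut at 1, half-way at 0, fully open at -1), then the shift along the tool's x, y, z in units of 0.1 m (1.0 is 0.1 m), then the turn, a rotation vector about the tool's x, y, z in units of 6 degrees (1.0 is 6 degrees). A call has exactly 5 rows; each row shifts and turns the commanded pose from where the row before left it, along the tool's axes as they then stand; what a row does not reach is not made up. A row lasts 1/10 s, in which the tool goes at most 50 mm and 8.59 degrees, less where a joint would pass 70% of its speed; a pose out of reach is approached as far as the arm can. A call with a number of a shift or a turn outside -1 to 1 is refused whole. A call with a gripper value outside its range is refused whole. The fingers move at their own pace and stop on an object; the grip force is fixed at half the most. Time passes only in rows, so rows that do not move let the fingers close, or fill a call up. It gives the time, the measured TCP pose, the force, the opening and the grip force at its end, in the units of the state.
- observe(): the state, without advancing time (a new reading comes with each control period).
- get_image(name): name is "side" or "top" or "wrist"; returns (picture, depth): 480x640x3 uint8, red, green, blue; 480x640 float32, m along the optical axis (not along the pixel's ray), 0 where there is no reading.
- camera_params(name): a dict with "K" (3x3 intrinsics, pixels), "dist_coeffs" ([k1, k2, p1, p2, k3] as OpenCV has them; the pictures are not rectified), "rvec" (rotation vector, rad) and "tvec" (3), from world to camera coordinates, as OpenCV has them. Camera axes: x right, y down, z forward; pixel columns grow to the right and rows downward; lengths in m; the calibration is good to about 2 mm. A picture is of the moment at which its call begins: read the wrist's pose just before it. camera_params takes no time and is no camera call; for the wrist camera it gives the pose at the moment of the call.
- sign_off(): hands the job in; it is judged then, once.
The state is a dict: "time": time; "joint_positions": joint angles; "joint_velocities": joint speeds; "tau": joint torques, N m; "position": TCP position; "tool_rot": TCP orientation; "force": force on the tool from outside, world axes, zero at the start; "torque": the same for the moment, N m; "gripper_width": finger opening in m; "grasp_force": force on a finger pad.
Only numpy, scipy, OpenCV 4.12 (cv2) and the standard library are available. Lean on these libraries where they do the work, as an engineer would, in place of code of your own. Each camera call takes 0.05 s, during which the arm holds its last target. There are 200 camera calls.

## Working session

There is one attempt and no reset: what is moved stays moved. The work goes in short steps, Python scripts to look and compute and a tool call to move; the robot and the scene stay as the last step left them, time stands still between calls to the robot, and variables do not carry over. Pictures are saved under pics/ and viewed, at most 10 in all, crops included, and the job is handed in when it is done.

Besides the shell and the picture viewer there is one more tool, called after "Call:" by a JSON object that holds its "api" and its "payload", one argument or row to a line. jog_arm: Moves the arm, as the interface text tells. Its arguments: {"type":"object","properties":{"targets":{"type":"array"}},"required":["targets"]}

```bash
ls; mkdir -p pics; python3 - <<'E'
from rig import *
import cv2,numpy as np
s=observe();print(s['time'],s['position'],s['tool_rot'],s['gripper_width'])
for n in('side','top'):
    im,d=get_image(n);cv2.imwrite(f'pics/{n}0.png',im[:,:,::-1]);np.save(f'{n}0.npy',d)
    p=camera_params(n);print(n,p)
E
```

```text
pics
0.0 [ 0.23473733 -0.52422729  0.21363163] [-9.33388194e-04  9.77939743e-01  2.08885108e-01 -1.47097021e-05] 0.09168874264020359
side {'K': array([[440.35299356,   0.        , 321.5587732 ],
       [  0.        , 440.35299356, 235.14474185],
       [  0.        ,   0.        ,   1.        ]]), 'dist_coeffs': array([0.00900034, 0.        , 0.        , 0.        , 0.        ]), 'rvec': array([ 0.37237784, -2.81024052,  1.09285878]), 'tvec': array([0.4640929 , 0.16113822, 1.07171259])}
top {'K': array([[601.60788401,   0.        , 317.66430097],
       [  0.        , 601.60788401, 236.55428872],
       [  0.        ,   0.        ,   1.        ]]), 'dist_coeffs': array([-0.15565204,  0.        ,  0.        ,  0.        ,  0.        ]), 'rvec': array([ 2.1235254 , -2.16503366,  0.16209236]), 'tvec': array([-0.01590635,  0.50320758,  1.65920036])}
```

View pics/top0.png

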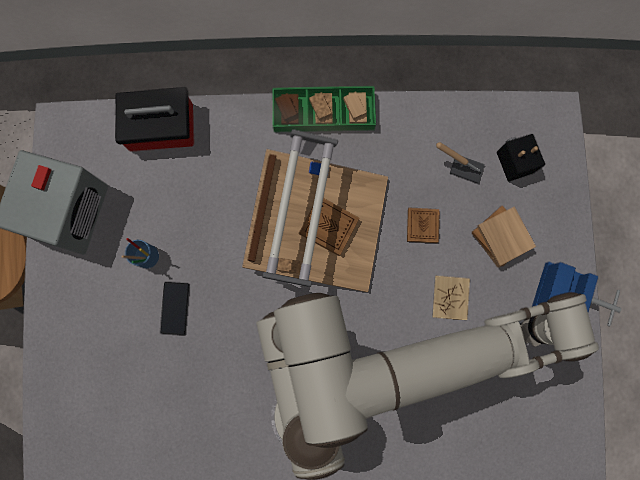

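View pics/side0.png

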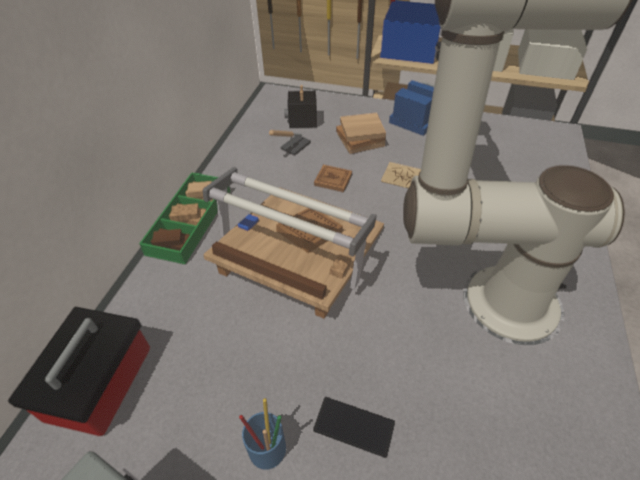

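The top view shows the plaque partly under the front tube at (332,228). The look-alikes are the smaller plaque on the bench (423,225), the blanks (505,235) and (358,106), and the tile (451,298). I choose the one on the board and check it in a crop.

```bash
python3 - <<'E'
import cv2
im=cv2.imread('pics/top0.png')
cv2.imwrite('pics/c1.png',cv2.resize(im[150:300,235:395],None,fx=4,fy=4,interpolation=cv2.INTER_CUBIC))
E
```

```text
(no output)
```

View pics/c1.png

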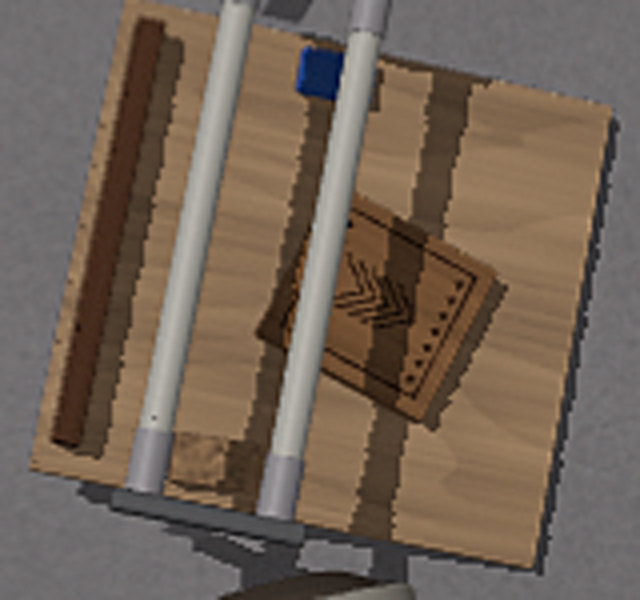

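The crop shows the plaque with its lower edge corners at (497,270) and (423,420), and its left corner at (258,335). The blue case is at (320,72) and the cork block at (198,460). The board corners are at about (128,0), (30,470), (612,105) and (540,570).

```bash
cat > h.py <<'E'
from rig import *
import cv2,numpy as np
from scipy.spatial.transform import Rotation as R
from scipy.optimize import least_squares
def proj(P,c):
    return cv2.projectPoints(np.asarray(P,float).reshape(-1,3),c['rvec'],c['tvec'],c['K'],c['dist_coeffs'])[0][:,0]
def ray(px,c):  # origin, direction (depth-1) world
    u=cv2.undistortPoints(np.float64(px).reshape(-1,1,2),c['K'],c['dist_coeffs'])[:,0]
    Rm=cv2.Rodrigues(c['rvec'])[0]
    return -Rm.T@c['tvec'],np.c_[u,np.ones(len(u))]@Rm
def boardT(p):
    # x uphill: yaw p[3], tilt -10deg about board y
    return R.from_euler('ZY',[p[3],-np.pi/18]).as_matrix(),np.array(p[:3])
def onface(px,c,Rb,tb,h):  # board coordinates of pixels at height h above face
    o,d=ray(px,c); o=Rb.T@(o-tb); d=d@Rb
    return o+d*((h-o[2])/d[:,2])[:,None]
E
python3 - <<'E'
from h import *
c=camera_params('top')
cr=lambda a:np.array(a)/4+[235,150]-0.375
px=cr([(128,-2),(30,470),(612,105),(540,570),(165,22),(80,447)])
P=np.array([(.18,-.17,0),(.18,.17,0),(-.18,-.17,0),(-.18,.17,0),(.15,-.15,.03),(.15,.15,.03)])
def f(p):
    Rb,tb=boardT(p); return (proj(P@Rb.T+tb,c)-px).ravel()
r=least_squares(f,[.5,0,.06,1.5]);print(r.x,r.fun.round(1))
Rb,tb=boardT(r.x)
d=np.load('top0.npy');uv=[(290,170),(330,180),(370,200),(350,265),(365,270),(300,255)]
o,dr=ray(uv,c);W=o+dr*np.array([d[v,u] for u,v in uv])[:,None]
print('board pts by depth',((W-tb)@Rb).round(4))
np.save('board.npy',r.x)
q=cr([(497,270),(423,420),(258,335)]);x=onface(q,c,Rb,tb,.024);print('plaque corners',x.round(4),np.linalg.norm(x[0]-x[1]),np.linalg.norm(x[1]-x[2]))
print('case, block',onface(cr([(320,72),(198,460)]),c,Rb,tb,.018).round(3))
E
```

```text
[ 0.54602174 -0.02571039  0.05733233  1.3735794 ] [-0.6 -0.4  0.1  0.3  0.4  0.1 -0.8 -0.2  0.3 -0.   0.6  0.2]
board pts by depth [[ 0.1137 -0.0885  0.1425]
 [-0.0149 -0.121  -0.0005]
 [-0.1398 -0.0896 -0.0034]
 [-0.1138  0.1056 -0.0012]
 [-0.1583  0.1114  0.001 ]
 [ 0.03    0.1052 -0.0029]]
plaque corners [[-0.1102 -0.0285  0.024 ]
 [-0.0768  0.0854  0.024 ]
 [ 0.0466  0.0503  0.024 ]] 0.11866950418179797 0.12826213408022452
case, block [[ 0.037 -0.142  0.018]
 [ 0.071  0.142  0.018]]
```

```bash
cat >> h.py <<'E'
Rb,tb=boardT(np.load('board.npy'))
def q2R(q): return R.from_quat(np.roll(q,-1)).as_matrix()
def pose():
    s=observe(); return np.array(s['position']),q2R(np.array(s['tool_rot']))
def target(x,y,z,lean=35,yaw=0):  # board frame mm
    t=np.radians(lean); Z=np.array([np.sin(t),0,-np.cos(t)]); X=np.array([np.cos(t),0,np.sin(t)])
    M=R.from_euler('z',yaw,degrees=True).as_matrix()@np.c_[X,np.cross(Z,X),Z]
    return tb+Rb@(np.array([x,y,z])/1e3),Rb@M
def plan(a,b,n):
    (p,A),(q,B)=a,b; rv=R.from_matrix(A.T@B).as_rotvec()/n
    for i in range(n):
        Ai=A@R.from_rotvec(rv*i).as_matrix()
        print((Ai.T@((q-p)/n)/.1).round(2).tolist()+(np.degrees(rv)/6).round(2).tolist())
def where():
    p,A=pose(); s=observe(); M=Rb.T@A
    print('t',round(s['time'],2),'board mm',((p-tb)@Rb*1e3).round(1),'err rotvec deg',np.degrees(R.from_matrix(M.T@(Rb.T@target(0,0,0)[1])).as_rotvec()).round(1),'F board',(np.array(s['force'])@Rb).round(1),'w',round(s['gripper_width'],4),'j',np.round(s['joint_positions'],2))
E
python3 - <<'E'
from h import *
where(); b=target(-160,18,80); print(b[0]); plan(pose(),b,20)
E
```

```text
t 0.1 board mm [-514.4  207.5  249.5] err rotvec deg [ 21.3  41.4 -51.7] F board [-0.3 -0.  -0.3] w 0.0917 j [-1.36  0.16  1.6  -0.    1.39 -0.21]
[ 0.4947744  -0.19032089  0.10833324]
[0.19, -0.1, 0.05, 0.18, 0.35, -0.43]
[0.19, -0.09, 0.06, 0.18, 0.35, -0.43]
[0.19, -0.08, 0.07, 0.18, 0.35, -0.43]
[0.19, -0.07, 0.08, 0.18, 0.35, -0.43]
[0.19, -0.06, 0.09, 0.18, 0.35, -0.43]
[0.19, -0.05, 0.09, 0.18, 0.35, -0.43]
[0.19, -0.04, 0.1, 0.18, 0.35, -0.43]
[0.19, -0.03, 0.11, 0.18, 0.35, -0.43]
[0.18, -0.02, 0.12, 0.18, 0.35, -0.43]
[0.18, -0.01, 0.12, 0.18, 0.35, -0.43]
[0.18, 0.0, 0.13, 0.18, 0.35, -0.43]
[0.17, 0.01, 0.14, 0.18, 0.35, -0.43]
[0.16, 0.02, 0.14, 0.18, 0.35, -0.43]
[0.16, 0.03, 0.15, 0.18, 0.35, -0.43]
[0.15, 0.04, 0.15, 0.18, 0.35, -0.43]
[0.14, 0.05, 0.16, 0.18, 0.35, -0.43]
[0.13, 0.06, 0.16, 0.18, 0.35, -0.43]
[0.13, 0.07, 0.16, 0.18, 0.35, -0.43]
[0.12, 0.08, 0.17, 0.18, 0.35, -0.43]
[0.11, 0.09, 0.17, 0.18, 0.35, -0.43]
```

Call:
{"api": "jog_arm", "payload": {
  "targets": [
    [0,0.19,-0.1,0.05,0.18,0.35,-0.43],
    [0,0.19,-0.09,0.06,0.18,0.35,-0.43],
    [0,0.19,-0.08,0.07,0.18,0.35,-0.43],
    [0,0.19,-0.07,0.08,0.18,0.35,-0.43],
    [0,0.19,-0.06,0.09,0.18,0.35,-0.43]
  ]
}}

```text
time: 0.6
position: [0.3004, -0.4402, 0.1876]
tool_rot: [-0.066, 0.943, 0.317, 0.08]
force: [-0.1, 0.5, 0.2]
gripper_width: 0.0539
grasp_force: 0.0
```

Call:
{"api": "jog_arm", "payload": {
  "targets": [
    [0,0.19,-0.05,0.09,0.18,0.35,-0.43],
    [0,0.19,-0.04,0.1,0.18,0.35,-0.43],
    [0,0.19,-0.03,0.11,0.18,0.35,-0.43],
    [0,0.18,-0.02,0.12,0.18,0.35,-0.43],
    [0,0.18,-0.01,0.12,0.18,0.35,-0.43]
  ]
}}

```text
time: 1.1
position: [0.3649, -0.3562, 0.162]
tool_rot: [-0.129, 0.886, 0.417, 0.158]
force: [0.3, 0.2, -0.4]
gripper_width: 0.0454
grasp_force: 0.0
```

```bash
python3 - <<'E'
from h import *
where(); plan(pose(),target(-160,18,80),10)
E
```

```text
t 1.1 board mm [-335.9  112.8  165.6] err rotvec deg [ 10.7  20.3 -25.8] F board [ 0.2 -0.3 -0.4] w 0.0454 j [-1.2   0.21  1.71  0.29  1.52 -0.57]
[0.17, 0.0, 0.13, 0.18, 0.34, -0.43]
[0.17, 0.01, 0.14, 0.18, 0.34, -0.43]
[0.16, 0.02, 0.14, 0.18, 0.34, -0.43]
[0.16, 0.03, 0.15, 0.18, 0.34, -0.43]
[0.15, 0.04, 0.15, 0.18, 0.34, -0.43]
[0.14, 0.05, 0.16, 0.18, 0.34, -0.43]
[0.13, 0.06, 0.16, 0.18, 0.34, -0.43]
[0.12, 0.07, 0.16, 0.18, 0.34, -0.43]
[0.11, 0.08, 0.17, 0.18, 0.34, -0.43]
[0.11, 0.09, 0.17, 0.18, 0.34, -0.43]
```

Tracking is good, so I continue.

Call:
{"api": "jog_arm", "payload": {
  "targets": [
    [0,0.17,0,0.13,0.18,0.34,-0.43],
    [0,0.17,0.01,0.14,0.18,0.34,-0.43],
    [0,0.16,0.02,0.14,0.18,0.34,-0.43],
    [0,0.16,0.03,0.15,0.18,0.34,-0.43],
    [0,0.15,0.04,0.15,0.18,0.34,-0.43]
  ]
}}

```text
time: 1.6
position: [0.4284, -0.2724, 0.1355]
tool_rot: [-0.189, 0.809, 0.507, 0.229]
force: [0.2, 0.1, 0.1]
gripper_width: 0.0457
grasp_force: 0.0
```

Call:
{"api": "jog_arm", "payload": {
  "targets": [
    [0,0.14,0.05,0.16,0.18,0.34,-0.43],
    [0,0.13,0.06,0.16,0.18,0.34,-0.43],
    [0,0.12,0.07,0.16,0.18,0.34,-0.43],
    [0,0.11,0.08,0.17,0.18,0.34,-0.43],
    [0,0.11,0.09,0.17,0.18,0.34,-0.43]
  ]
}}

```text
time: 2.1
position: [0.493, -0.19, 0.1077]
tool_rot: [-0.244, 0.714, 0.586, 0.296]
force: [0.3, -0.5, 0.1]
gripper_width: 0.0462
grasp_force: 0.0
```

```bash
python3 - <<'E'
from h import *
where(); plan(pose(),target(-150,18,10),5)
im,d=get_image('side');cv2.imwrite('pics/s1.png',cv2.resize(im[60:360,100:500],None,fx=2,fy=2)); 
E
```

```text
t 2.1 board mm [-160.1   19.8   79.4] err rotvec deg [-0.1 -0.1  0. ] F board [-0.4 -0.4  0.1] w 0.0462 j [-0.94  0.48  1.63  0.55  1.62 -0.89]
[-0.06, 0.0, 0.13, -0.0, -0.0, 0.0]
[-0.06, 0.0, 0.13, -0.0, -0.0, 0.0]
[-0.06, 0.0, 0.13, -0.0, -0.0, 0.0]
[-0.06, 0.0, 0.13, -0.0, -0.0, 0.0]
[-0.06, 0.0, 0.13, -0.0, -0.0, 0.0]
```

View pics/s1.png

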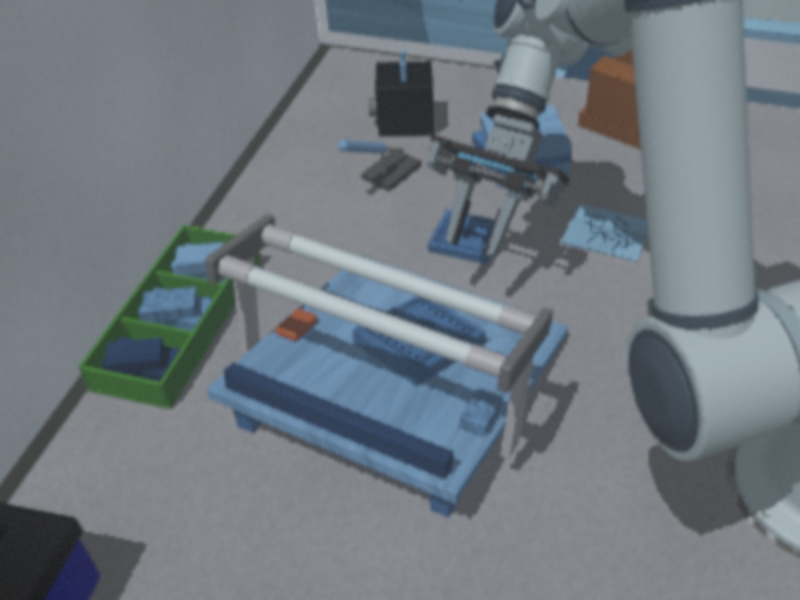

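The arm is clear of the lamp, with the fingers at (475,255) just downhill of the plaque at (420,335). I go down next, then uphill.

Call:
{"api": "jog_arm", "payload": {
  "targets": [
    [0,-0.06,0,0.13,0,0,0],
    [0,-0.06,0,0.13,0,0,0],
    [0,-0.06,0,0.13,0,0,0],
    [0,-0.06,0,0.12,0,0,0],
    [0,-0.06,0.02,0.12,0,0,0]
  ]
}}

```text
time: 2.65
position: [0.4989, -0.168, 0.0415]
tool_rot: [-0.243, 0.715, 0.585, 0.295]
force: [-0.1, -1.2, 0.6]
gripper_width: 0.0461
grasp_force: 0.0
```

```bash
python3 - <<'E'
from h import *
where(); plan(pose(),target(-120,18,10),5)
E
```

```text
t 2.65 board mm [-149.3   18.4   10.2] err rotvec deg [-0.1  0.  -0.1] F board [-1.1 -0.1  0.8] w 0.0461 j [-0.91  0.56  1.66  0.56  1.51 -0.93]
[0.05, 0.0, 0.03, -0.0, 0.0, -0.0]
[0.05, 0.0, 0.03, -0.0, 0.0, -0.0]
[0.05, 0.0, 0.03, -0.0, 0.0, -0.0]
[0.05, 0.0, 0.03, -0.0, 0.0, -0.0]
[0.05, 0.0, 0.03, -0.0, 0.0, -0.0]
```

Call:
{"api": "jog_arm", "payload": {
  "targets": [
    [0,0.049,0,0.034,0,0,0],
    [0,0.049,0,0.034,0,0,0],
    [0,0.049,0,0.034,0,0,0],
    [0,0.049,0,0.034,0,0,0],
    [0,0.049,0,0.034,0,0,0]
  ]
}}

```text
time: 3.15
position: [0.5053, -0.1392, 0.0485]
tool_rot: [-0.243, 0.715, 0.586, 0.295]
force: [-0.3, 0.0, -0.4]
gripper_width: 0.046
grasp_force: 0.0
```

Call:
{"api": "jog_arm", "payload": {
  "targets": [
    [0,0.049,0,0.034,0,0,0],
    [0,0.049,0,0.034,0,0,0],
    [0,0.049,0,0.034,0,0,0],
    [0,0.049,0,0.034,0,0,0],
    [0,0.049,0,0.034,0,0,0]
  ]
}}

```text
time: 3.65
position: [0.5109, -0.1104, 0.0533]
tool_rot: [-0.243, 0.715, 0.586, 0.295]
force: [-0.0, -1.7, 0.8]
gripper_width: 0.0454
grasp_force: 0.7
```

```bash
python3 - <<'E'
from h import *
where()
im,d=get_image('top');cv2.imwrite('pics/t2.png',cv2.resize(im[150:300,235:435,::-1],None,fx=4,fy=4,interpolation=cv2.INTER_CUBIC))
E
```

```text
t 3.65 board mm [-89.3  17.9  11.7] err rotvec deg [-0.  0. -0.] F board [-1.6 -0.3  1.1] w 0.0454 j [-0.83  0.49  1.74  0.61  1.47 -0.88]
```

View pics/t2.png

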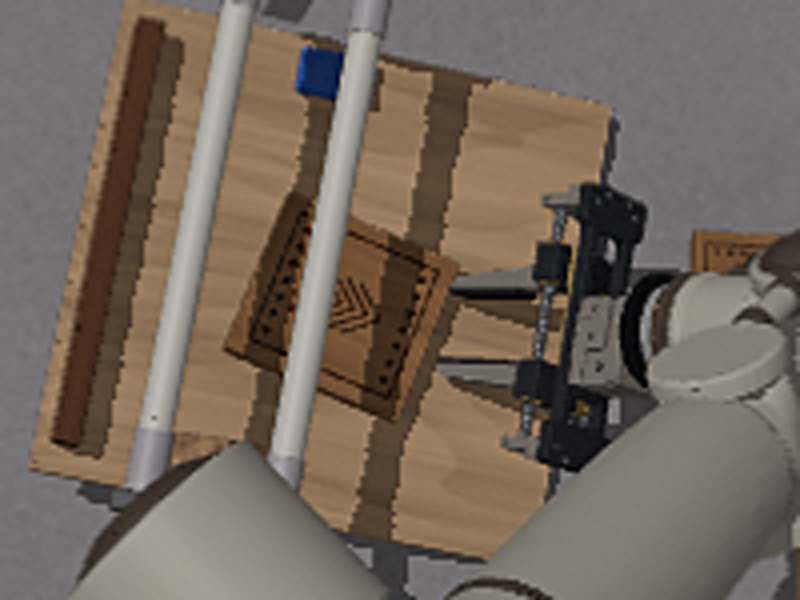

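The plaque is moving and turning. Its lower corners are now at (457,262) and (397,420), and the -y finger meets the edge near (450,285). I keep pushing.

Call:
{"api": "jog_arm", "payload": {
  "targets": [
    [0,0.049,0,0.036,0,0,0],
    [0,0.049,0,0.036,0,0,0],
    [0,0.049,0,0.036,0,0,0],
    [0,0.049,0,0.036,0,0,0],
    [0,0.049,0,0.036,0,0,0]
  ]
}}

```text
time: 4.2
position: [0.5167, -0.0808, 0.0579]
tool_rot: [-0.243, 0.715, 0.586, 0.295]
force: [-0.1, -1.4, 1.0]
gripper_width: 0.0457
grasp_force: 0.8
```

```bash
python3 - <<'E'
from h import *
where()
im,d=get_image('top');cv2.imwrite('pics/t3.png',cv2.resize(im[150:300,235:435,::-1],None,fx=4,fy=4,interpolation=cv2.INTER_CUBIC))
c=camera_params('top');cr=lambda a:np.array(a)/4+[235,150]-0.375
print(onface(cr([(457,262),(397,420),(226,350)]),c,Rb,tb,.024).round(4))
E
```

```text
t 4.2 board mm [-58.7  18.   10.9] err rotvec deg [-0.1  0.  -0. ] F board [-1.2 -0.2  1.2] w 0.0457 j [-0.79  0.46  1.78  0.63  1.44 -0.85]
[[-0.0812 -0.0281  0.024 ]
 [-0.0588  0.0889  0.024 ]
 [ 0.0663  0.0649  0.024 ]]
```

View pics/t3.png

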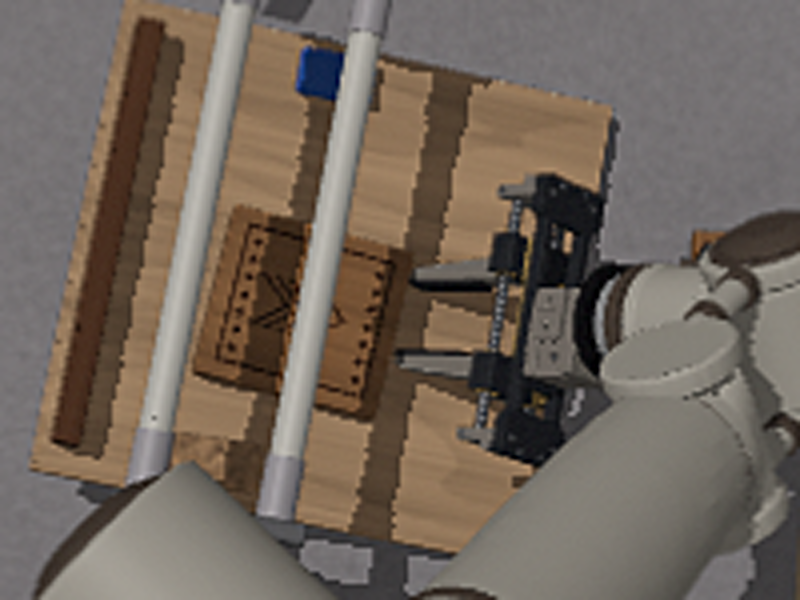

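The plaque has turned most of the way: lower corners (410,248) and (370,418), clear of the cork at (205,460). I continue to just short of the bar.

Call:
{"api": "jog_arm", "payload": {
  "targets": [
    [0,0.049,0,0.035,0,0,0],
    [0,0.049,0,0.035,0,0,0],
    [0,0.049,0,0.035,0,0,0],
    [0,0.049,0,0.035,0,0,0],
    [0,0.049,0,0.035,0,0,0]
  ]
}}

```text
time: 4.75
position: [0.5224, -0.0516, 0.0628]
tool_rot: [-0.243, 0.715, 0.586, 0.295]
force: [0.1, -2.0, 0.7]
gripper_width: 0.0461
grasp_force: 0.9
```

Call:
{"api": "jog_arm", "payload": {
  "targets": [
    [0,0.049,0,0.035,0,0,0],
    [0,0.049,0,0.035,0,0,0],
    [0,0.049,0,0.035,0,0,0],
    [0,0.049,0,0.035,0,0,0],
    [0,0.035,0,0.025,0,0,0]
  ]
}}

```text
time: 5.25
position: [0.5279, -0.0241, 0.0675]
tool_rot: [-0.243, 0.715, 0.586, 0.295]
force: [-0.3, -2.5, 1.3]
gripper_width: 0.0456
grasp_force: 1.1
```

```bash
python3 - <<'E'
from h import *
where()
im,d=get_image('top');cv2.imwrite('pics/t4.png',cv2.resize(im[150:300,235:435,::-1],None,fx=4,fy=4,interpolation=cv2.INTER_CUBIC))
E
```

```text
t 5.25 board mm [-0.2 18.  10.3] err rotvec deg [-0.1  0.  -0. ] F board [-2.3 -0.2  1.8] w 0.0456 j [-0.7   0.4   1.83  0.68  1.4  -0.79]
```

View pics/t4.png

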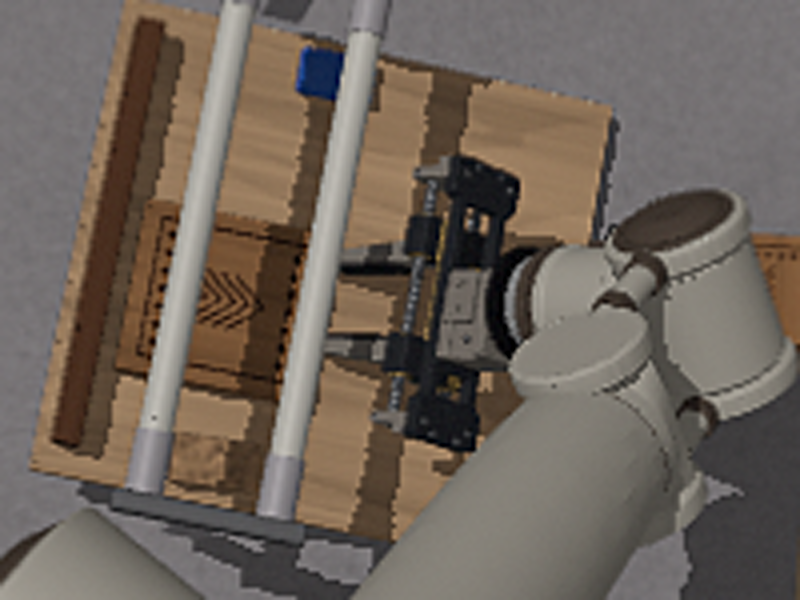

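The plaque is square now, with its upper edge from (150,205) to (118,370), about 12 mm from the bar. I do the last stretch slowly, watching the force.

Call:
{"api": "jog_arm", "payload": {
  "targets": [
    [0,0.018,0,0.013,0,0,0],
    [0,0.018,0,0.013,0,0,0],
    [0,0.018,0,0.013,0,0,0],
    [0,0.018,0,0.013,0,0,0],
    [0,0.018,0,0.013,0,0,0]
  ]
}}

```text
time: 5.8
position: [0.5301, -0.0139, 0.0691]
tool_rot: [-0.243, 0.715, 0.586, 0.295]
force: [-0.6, -2.2, 1.0]
gripper_width: 0.046
grasp_force: 1.1
```

Call:
{"api": "jog_arm", "payload": {
  "targets": [
    [0,0.008,0,0.006,0,0,0],
    [0,0.008,0,0.006,0,0,0],
    [0,0.008,0,0.006,0,0,0],
    [0,0,0,0,0,0,0],
    [0,0,0,0,0,0,0]
  ]
}}

```text
time: 6.3
position: [0.5305, -0.0122, 0.0694]
tool_rot: [-0.242, 0.715, 0.586, 0.294]
force: [-3.2, -7.3, 1.5]
gripper_width: 0.0461
grasp_force: 3.6
```

```bash
python3 -c "
from h import *
where()"
```

```text
t 6.3 board mm [12.2 17.9 10.1] err rotvec deg [-0.1  0.2 -0. ] F board [-7.4  1.7  2.8] w 0.0461 j [-0.67  0.39  1.84  0.69  1.39 -0.78]
```

The bar is reached: force is rising at the expected x. One millimetre more to seat it.

Call:
{"api": "jog_arm", "payload": {
  "targets": [
    [0,0.005,0,0.003,0,0,0],
    [0,0.005,0,0.003,0,0,0],
    [0,0,0,0,0,0,0],
    [0,0,0,0,0,0,0],
    [0,0,0,0,0,0,0]
  ]
}}

```text
time: 6.8
position: [0.5306, -0.012, 0.0694]
tool_rot: [-0.242, 0.715, 0.586, 0.294]
force: [-5.5, -11.4, 2.6]
gripper_width: 0.046
grasp_force: 5.5
```

```bash
python3 -c "
from h import *
where()"
```

```text
t 6.8 board mm [12.4 17.8 10.1] err rotvec deg [-0.1  0.3 -0. ] F board [-11.6   3.2   4.7] w 0.046 j [-0.67  0.39  1.84  0.69  1.39 -0.78]
```

It is seated (12 N). I back off straight downhill, then along the tool axis.

Call:
{"api": "jog_arm", "payload": {
  "targets": [
    [0,-0.02,0,-0.014,0,0,0],
    [0,-0.04,0,-0.028,0,0,0],
    [0,-0.1,0,-0.07,0,0,0],
    [0,-0.16,0,-0.12,0,0,0],
    [0,-0.16,0,-0.12,0,0,0]
  ]
}}

```text
time: 7.3
position: [0.5188, -0.0682, 0.0604]
tool_rot: [-0.243, 0.714, 0.586, 0.295]
force: [-0.1, 0.4, 0.1]
gripper_width: 0.0459
grasp_force: 0.0
```

Call:
{"api": "jog_arm", "payload": {
  "targets": [
    [0,-0.16,0,-0.12,0,0,0],
    [0,-0.16,0,-0.15,0,0,0],
    [0,-0.1,0,-0.25,0,0,0],
    [0,0,0,-0.3,0,0,0],
    [0,0,0,-0.3,0,0,0]
  ]
}}

```text
time: 7.8
position: [0.4973, -0.1752, 0.1104]
tool_rot: [-0.244, 0.715, 0.585, 0.295]
force: [0.9, 0.8, -0.3]
gripper_width: 0.0461
grasp_force: 0.0
```

Call:
{"api": "jog_arm", "payload": {
  "targets": [
    [0,0,0,-0.3,0,0,0],
    [0,0,0,-0.3,0,0,0],
    [0,0,0,-0.2,0,0,0],
    [0,0,0,0,0,0,0],
    [0,0,0,0,0,0,0]
  ]
}}

```text
time: 8.3
position: [0.4868, -0.2296, 0.1662]
tool_rot: [-0.243, 0.715, 0.585, 0.295]
force: [0.4, 0.0, -1.0]
gripper_width: 0.046
grasp_force: 0.0
```

```bash
python3 - <<'E'
from h import *
where()
a,d=get_image('top');b,_=get_image('side')
a=cv2.resize(a[150:300,235:365],None,fx=4,fy=4,interpolation=cv2.INTER_CUBIC)[:,:400]
b=cv2.resize(b[160:310,195:295],None,fx=4,fy=4,interpolation=cv2.INTER_CUBIC)
cv2.imwrite('pics/t5.png',np.hstack([a,b])[:,:,::-1])
E
```

```text
t 8.3 board mm [-189.5   18.1  144. ] err rotvec deg [-0.1 -0.  -0.1] F board [-0.1 -0.4 -1. ] w 0.046 j [-0.99  0.44  1.54  0.53  1.75 -0.86]
```

View pics/t5.png

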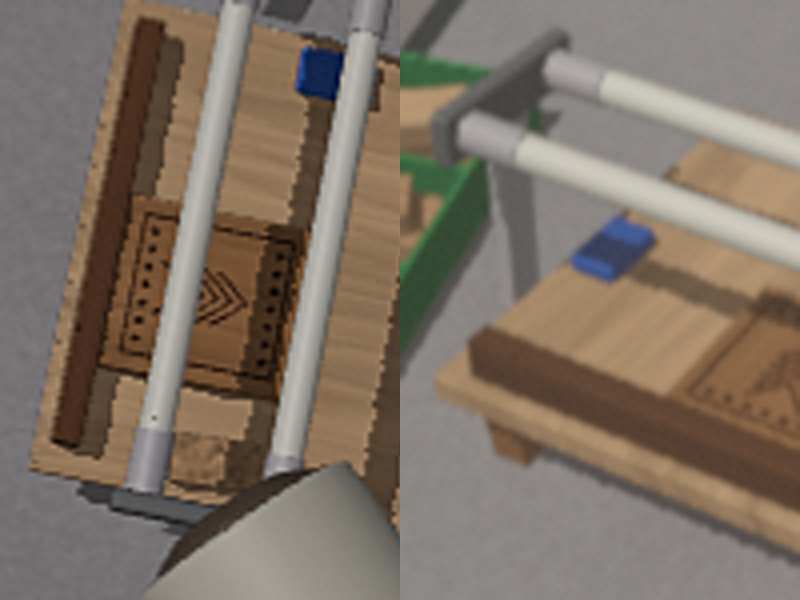

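The top view shows the upper edge at (133,200)-(103,362) against the bar, with the case and cork untouched. I check flushness with one close view.

```bash
python3 - <<'E'
from h import *
a,d=get_image('top');w,_=get_image('wrist')
a=cv2.resize(a[190:250,250:290],None,fx=10,fy=10,interpolation=cv2.INTER_CUBIC)
w=cv2.resize(w,(400,300)); w=np.vstack([w,np.zeros_like(w)])
c=camera_params('top')
P=np.array([(.15,-.04,.03),(.15,.08,.03),(.15,-.04,.024),(.15,.08,.024)])
print((proj(P@Rb.T+tb,c)-[250,190]).round(2)*10+4.5)
cv2.imwrite('pics/z.png',np.hstack([a,w])[:,:,::-1])
E
```

```text
[[190.2  38.3]
 [106.  466.3]
 [188.2  42.4]
 [104.3 468.9]]
```

View pics/z.png

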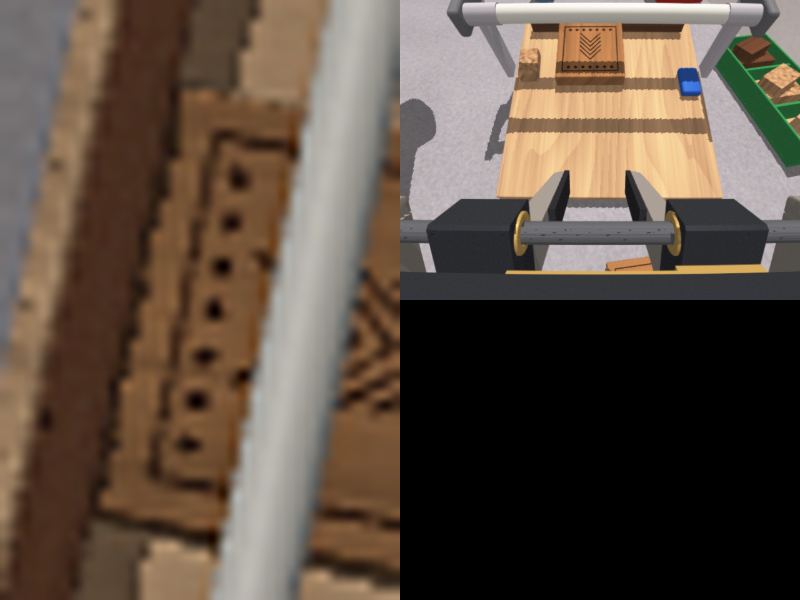

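The close view shows the plaque's burnt edge meeting the bar along its whole length, (180,92) to (100,510), with no gap. The wrist view shows it square and flat, with the cork and case undisturbed. Handing in.

```bash
python3 -c "
from rig import *
print(sign_off())"
```

```text
the job is handed in; nothing more can be done
None
```

I slid the plaque up the board until its upper edge sat flush against the stop bar, then backed the arm clear and handed the job in; nothing else looked moved in the last pictures.

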